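Set the spray-booth fan to speed 4 and start it

TASK

On the grey control box, set the extractor fan to speed 4: with a fingertip push the orange selector lever clockwise (seen from above), counting its clicks, until it rests in the detent at the fourth white dot after the red off dot, and do not overrun to the fifth. Then push the green start button all the way down with a fingertip and let it come back up. Only push, never pinch the lever; do not press the button before the speed is set, and leave the paint pots and the miniature where they stand.

Things in the scene. Friction and masses are not known exactly. Their poses are not given: they have to be found in the camera images.
- selector (a joint): rotary selector, rad; turns about the upright axis at selector_axis, growing clockwise seen from above. Detents every 0.5236: 0 = off (red dot), white dots 1 to 6 at 0.524, 1.047, 1.571, 2.094 (speed 4), 2.618, 3.142; end stops there. Starts in detent 0, 1 or 2. Takes about 3 to 5 N at lever_push; past half-way between two detents it jumps ahead of the finger into the next and stays.
- box: grey control box, fixed, 200 x 180 x 60 mm high, origin at the centre of its underside, z up, x away from the button side. On its top a flat black dial plate with seven dots in a half ring, 68 mm from the selector's axis: red off dot on the axis's +y side, white dot 3 on its +x side.
- selector_axis (a point): point on the selector's axis of rotation, on the top face of the box, 25 mm ahead (+x) of the box's middle. Round it lies a dark disc of 32 mm radius, 11 mm high, under the lever.
- lever_push (a point): point inside the orange lever, 42 mm from the axis, 26 mm above the box top: a good place to push its flank. The lever is an upright fin 14 mm thick, flanks flat from 11 to 41 mm above the box top, from 14 mm behind the axis to 58 mm ahead. Its 6 mm core rises to 44 mm, white line on top at the pointing end. The point turns with it: y outwards along the lever, x clockwise.
- lever_tip (a point): pointing end of the orange lever's core, 62 mm from the axis, 26 mm above the box top; it points at the dots. The core's blunt end is 18 mm behind the axis.
- start (a joint): green start button's travel, m: 0 released, 0.006 fully down; a spring, 5 N when fully down, brings it back
- start_top (a point): centre of the top face of the green round start button (32 mm across, in a black housing) on the top of the box, at its near right corner; press straight down
- paint_red: loose red paint pot with white lid, 34 mm across, 55 mm high, beside the box; origin at the centre of its underside, z up. Leave alone.
- paint_blue: loose blue paint pot with white lid, 34 mm across, 55 mm high, beside the box; origin at the centre of its underside, z up. Leave alone.
- miniature: loose painted figure 55 mm high on a black round base 40 mm across; origin at the centre of its underside, z up. Leave alone.

How it is judged:
On the way, in this order (a step that is already met when the one before it is completed fails the run):
1. the selector rests in the detent of speed 4 (value of joint selector between 1.964 and 2.224 rad), for 0.3 s.
2. the start button is pushed down with the selector at speed 4 (all of step 1 and value of joint start above 0.0045 m and contact force between the fingers and start above 0.5 N), for 0.1 s.
At the end, for the whole second after the job is handed in: the selector rests at speed 4 (2.094 rad, within 0.13 rad), the start button has been pushed down (at least 4.5 mm of its 6 mm) after that and is up again (within 1.5 mm), and the two paint pots and the miniature stand still within 15 mm of where they stood, upright (all of step 1 and value of joint start below 0.0015 m and distance of each of paint_red, paint_blue, miniature from where it was at the start of the episode below 0.015 m and angle between each of paint_red, paint_blue, miniature's own z axis and vertical below 0.2 rad and linear speed of each of paint_red, paint_blue, miniature below 0.02 m/s); the robot touches nothing.
It fails at once if the selector is turned past speed 4 towards 5 (value of joint selector above 2.435 rad).
It fails at once if the start button is pressed while the selector is not at speed 4 (value of joint start above 0.003 m and not (value of joint selector between 1.964 and 2.224 rad)).
It fails at once if the lever is pinched between the fingers (both flanks pressed at once) (contact force between the fingers and cheek_cw above 1 N and contact force between the fingers and cheek_ccw above 1 N).
It fails at once if a paint pot or the miniature is moved by more than 15 mm, lifted or tipped (distance of any of paint_red, paint_blue, miniature from where it was at the start of the episode above 0.015 m or angle between any of paint_red, paint_blue, miniature's own z axis and vertical above 0.3 rad).
It also fails if it takes over 56 s, if anything falls off the work surface, if the arm or the gripper's body presses on something with over 40 N, if the wrist force passes 120 N, or if a joint passes its speed limit or range.

ROBOT

A 6-joint arm with a two-finger parallel gripper is mounted at the origin on the work surface. World frame = base frame: x ahead of the robot, y to its left, z up, the work surface at z = 0. Lengths are in m, angles in rad, forces in N, time in s.
With the tool pointing down it reaches from about 0.4 to 0.825 m from the base axis. Payload 7 kg.
Tool frame: the origin (TCP) lies midway between the tips of the shut fingers; the grasp point (between the pads) lies 19 mm behind it; z points along the fingers, y is the line along which they close (so a half turn about z gives the same grasp; the last joint's range is limited). The gripper opens to 88 mm and grips with 3 to 60 N. Pads are 19 mm wide; open, the fingers measure 130 mm over their backs; the gripper's body (78 mm by 193 mm) begins 47 mm behind the grasp point.
Start: joints at [1.567, 0.359, 0.012, 0, -1.224, -0.288], TCP at [0.194, 0.646, 0.227] pointing down, gripper open.
Joint ranges: [-3.07, 3.07], [-1.43, 2.12], [-1.02, 1.25], [-3.03, 1.67], [-3.05, -0], [-3.03, 3.03]. Speed limits (rad/s): [2.39, 2.39, 3.01, 3.14, 3.14, 3.14].

INTERFACE

Orientations are given as [roll, pitch, yaw] about the fixed x, y, z axes, in that order (R = Rz(yaw) Ry(pitch) Rx(roll)).
In Python, from station import arm gives the robot as it stands. The module is installed in compiled form; this text tells all that it offers.
- The arm moves only by the tool carry_out, never from a script. Its argument "commands" is a list of rows, each a list of 4 numbers: the shift along the world's x, y, z in units of 50 mm (1.0 is 50 mm), then the turn about the world's z in units of 6 degrees (1.0 is 6 degrees). A call has exactly 10 rows; each row is the pose to reach, as a shift and turn from the pose commanded when the call began; what a row does not reach only later rows make up. A row lasts 1/8 s, in which the tool goes at most 62.5 mm and 10.7 degrees, less where a joint would pass 70% of its speed; a pose out of reach is approached as far as the arm can. A call with a gripper value outside its range is refused whole. "claw" is the closure, from 0 (fully open) to 1 (shut), set as the call begins (left out, the last holds). The fingers move at their own pace and stop on an object; "force" is the grip in N (left out, the last holds). Time passes only in rows, so rows that repeat a pose let the fingers close, or fill a call up. It gives the time, the measured TCP pose, the force, the opening and the grip force at its end, in the units of the state.
- arm.get_state(): the state, without advancing time (a new reading comes with each control period).
- arm.grab_frame(name): name is "scene" or "top"; returns a dict with "pixels" (420x560x3 uint8, red, green, blue), "fx", "fy", "cx", "cy" (pixels), "eye" and "orientation" of the camera in the world. Camera axes: x right, y down, z forward; pixel columns grow to the right and rows downward; lengths in m; the calibration is good to about 2 mm. A picture is of the moment at which its call begins. There is no depth.
- arm.job_done(): hands the job in; it is judged then, once.
Trained networks look in a picture, given as the dict that the camera call returned (one of the last four; its "shot" number tells which), for a name from the list of things; names that differ only in an ending like _2 or _b are one class to them, and where a whole thing is asked for, a point or a joint stands for the part that bears it (a point fixed in the world has none). Each returns a list of dicts, best first, with "conf" (0 to 1); they miss things now and then, are a little off and sometimes report something else, mostly with a low value. They report only what shows in the picture. A call takes as long as a camera call.
- arm.regions_of(picture, query): "pixels" (420x560 bool, what is visible of it) and "uv" ([column, row] in pixels, amid what is visible of it).
- arm.mark_of(picture, query): "uv" ([column, row] in pixels: a listed point, or the origin of a listed thing).
The state is a dict: "t": time; "q": joint angles; "qd": joint speeds; "joint_efforts": joint torques, N m; "eef_pos": TCP position; "ee_rot": TCP orientation; "force": force on the tool from outside, world axes, zero at the start; "moment": the same for the moment, N m; "width": finger opening in m; "gripper_force": force on a finger pad.
Only numpy, scipy, OpenCV 4.12 (cv2) and the standard library are available. Lean on these libraries where they do the work, as an engineer would, in place of code of your own. Each camera call takes 0.05 s, during which the arm holds its last target. There are 200 camera calls.

## Working session

There is one attempt and no reset: what is moved stays moved. The work goes in short steps, Python scripts to look and compute and a tool call to move; the robot and the scene stay as the last step left them, time stands still between calls to the robot, and variables do not carry over. Pictures are saved under pics/ and viewed, at most 10 in all, crops included, and the job is handed in when it is done.

Besides the shell and the picture viewer there is one more tool, called after "Request:" as name([rows], argument=value, ...), one row to a line, values as JSON. carry_out: Moves the arm, as the interface text tells. Its arguments: {"type":"object","properties":{"commands":{"type":"array","items":{"type":"array","items":{"type":"number"}}},"claw":{"type":"number"},"force":{"type":"number"}},"required":["commands"]}

```bash
mkdir -p pics
cat > h.py <<'E'
import numpy as np, cv2
from station import arm
from scipy.spatial.transform import Rotation as R
def rot(p):
    o=np.array(p["orientation"],float)
    if o.shape==(3,3): return o
    if o.size==4: return R.from_quat(o).as_matrix()
    return R.from_euler('xyz',o).as_matrix()
def ray(p,uv):
    d=rot(p)@np.array([(uv[0]-p["cx"])/p["fx"],(uv[1]-p["cy"])/p["fy"],1.])
    return np.array(p["eye"],float),d/np.linalg.norm(d)
def plane(p,uv,z):
    e,d=ray(p,uv); return e+d*(z-e[2])/d[2]
def tri(rs):
    A=np.zeros((3,3));b=np.zeros(3)
    for e,d in rs:
        M=np.eye(3)-np.outer(d,d);A+=M;b+=M@e
    x=np.linalg.solve(A,b); return x,max(np.linalg.norm((np.eye(3)-np.outer(d,d))@(x-e)) for e,d in rs)
E
python3 - <<'E'
from h import *
np.set_printoptions(precision=4,suppress=True)
ps={n:arm.grab_frame(n) for n in("scene","top")}
for n,p in ps.items():
    cv2.imwrite(f"pics/{n}0.png",p["pixels"][:,:,::-1]); print(n,p["eye"],p["orientation"],p["fx"])
for q in ["box","selector_axis","lever_push","lever_tip","start_top","paint_red","paint_blue","miniature"]:
    m={n:arm.mark_of(p,q) for n,p in ps.items()}
    print(q,{n:[(np.round(x["uv"],1).tolist(),round(float(x["conf"]),2)) for x in v[:2]] for n,v in m.items()})
    if all(m.values()): print("   ",*tri([ray(ps[n],m[n][0]["uv"]) for n in ps]))
print(arm.get_state())
E
```

```text
scene [ 0.9602 -0.0857  0.6507] [-2.5147  0.0103  1.1263] 400.4208231943225
top [0.466  0.0666 1.0841] [-3.0424  0.0082 -1.5815] 478.96055215367784
box {'scene': [([291.7, 199.5], 0.76)], 'top': [([247.7, 224.1], 0.88), ([216.3, 205.7], 0.55)]}
    [ 0.5299  0.1388 -0.0035] 0.0034504985619917636
selector_axis {'scene': [([297.1, 192.5], 0.77)], 'top': [([243.5, 207.5], 0.64)]}
    [0.5605 0.1392 0.0563] 0.0015754643051951861
lever_push {'scene': [([318.3, 178.6], 0.89)], 'top': [([222.8, 206.0], 0.72)]}
    [0.5623 0.1816 0.0765] 0.0014706755398830108
lever_tip {'scene': [([330.4, 175.5], 0.93)], 'top': [([215.3, 205.8], 0.85)]}
    [0.5647 0.2012 0.077 ] 0.002669584069604199
start_top {'scene': [([256.3, 156.5], 0.75)], 'top': [([262.3, 253.5], 0.67)]}
    [0.4619 0.0994 0.0776] 0.0008070296372247212
paint_red {'scene': [([196.9, 216.6], 0.88)], 'top': [([330.3, 245.4], 0.72)]}
    [ 0.4793 -0.0484 -0.0124] 0.003631148515182445
paint_blue {'scene': [([349.4, 154.5], 0.61)], 'top': [([168.3, 245.4], 0.78)]}
    [0.4809 0.3118 0.0021] 0.0029572082650508352
miniature {'scene': [([386.9, 213.8], 0.92)], 'top': [([181.2, 169.8], 0.72)]}
    [0.6527 0.285  0.0136] 0.0004920139970193583
{'t': 0.9, 'q': array([ 1.5671,  0.3585,  0.0119, -0.    , -1.2241, -0.2881]), 'qd': array([ 0.0007,  0.0013,  0.003 ,  0.0006,  0.0011, -0.0005]), 'joint_efforts': array([  0.    , -58.2355,  29.33  ,   7.0024,   0.0129,  -0.    ]), 'eef_pos': array([0.1942, 0.6464, 0.2266]), 'ee_rot': array([-3.1415,  0.0001, -0.2918]), 'force': array([ 0.2415, -0.1039,  0.9624]), 'moment': array([ 0.0021, -0.0053, -0.0977]), 'gripper_force': 0.0, 'width': 0.0879540901580633}
```

View pics/top0.png

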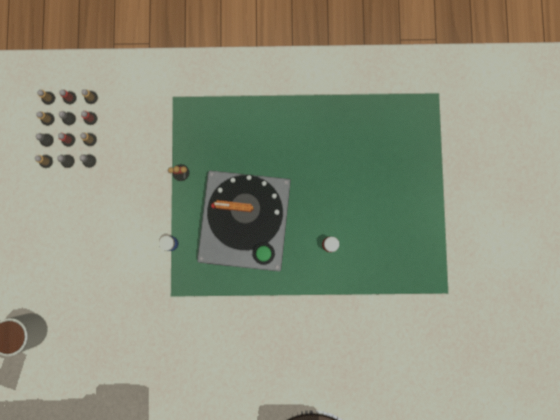

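View pics/scene0.png

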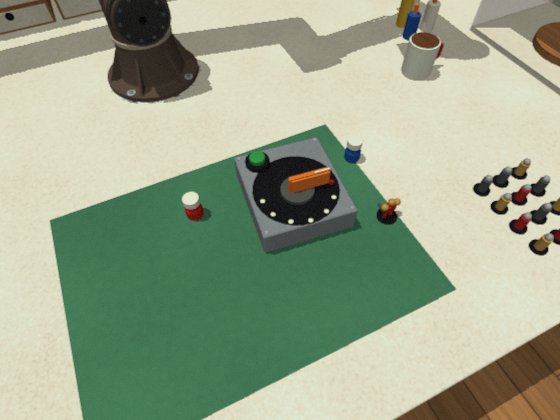

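The top view shows the lever pointing left, with its tip at (215,205) covering the red off dot. Six white dots are free, from (221,190) to (277,212), so the selector is in detent 0. The button is at (262,253), red pot (331,244), blue pot (168,243) and miniature (180,171). Next I'll refine the axis and yaw from the dots.

```bash
cat > dots.py <<'E'
from h import *
from scipy.optimize import least_squares
np.set_printoptions(precision=4,suppress=True)
A0=np.array([.5605,.1392]); obs=[]
for n in("scene","top"):
    p=arm.grab_frame(n); im=p["pixels"].astype(int)
    w=((im.min(2)>130)&(im.max(2)-im.min(2)<45)).astype(np.uint8)
    k,_,st,c=cv2.connectedComponentsWithStats(w)
    for i in range(1,k):
        P=plane(p,c[i],.0615)[:2]; r=np.linalg.norm(P-A0)
        if st[i,4]<60 and .058<r<.078:
            obs.append((n,P)); d=P-A0; print(n,c[i],st[i,4],P,r,np.arctan2(d[0],d[1]))
def res(x):
    o=[]
    for n,P in obs:
        a=np.array(x[:2]) + (np.array(x[3:5]) if n=="top" else 0)
        d=P-a; f=np.arctan2(d[0],d[1])-x[2]; k=np.round(f/.5236)
        f0=k*.5236+x[2]; o+=list(d-.068*np.array([np.sin(f0),np.cos(f0)]))
    return o
s=least_squares(res,[*A0,.1,0,0]); print("axis,phi0,top-offset",s.x,"rms",np.sqrt(np.mean(s.fun**2)))
E
python3 dots.py
```

```text
scene [325.5 169. ] 2 [0.5365 0.2113] 0.07598299380145251 -0.32195861656306174
scene [317.5 171. ] 2 [0.5341 0.1949] 0.06162985821900857 -0.4418776923326174
scene [321.5 170. ] 2 [0.5353 0.2031] 0.06867125732060657 -0.3757631953920445
scene [333.3333 196.7333] 15 [0.6014 0.1911] 0.06608848796281687 0.6676308874114519
scene [262.1176 200.5882] 17 [0.5522 0.0697] 0.07003844761235659 -3.0232829330595674
scene [326.1176 210.5882] 17 [0.6228 0.1638] 0.06695309660941255 1.1938546580604297
scene [272.5  213.75] 16 [0.587  0.0744] 0.07002310531212973 2.7531618794808503
scene [331.5 212.5] 2 [0.6306 0.1704] 0.07672462190542981 1.1516083265559145
scene [310.1579 219.8421] 19 [0.6279 0.1287] 0.06817722401295993 1.725424487605064
scene [290.5  221.25] 16 [0.6154 0.0962] 0.06976239606761038 2.235736185658137
top [248.6364 177.0909] 11 [0.6264 0.1289] 0.06672033738935122 1.7260260327537558
top [232.5 179.5] 12 [0.6216 0.1638] 0.06582943487365352 1.1886206447906598
top [264.  182.8] 10 [0.6136 0.0958] 0.06855569230269488 2.255882463011506
top [219.8 189.5] 10 [0.6001 0.1912] 0.06536627882812783 0.6517184037130744
top [273.9091 195.3636] 11 [0.5861 0.0748] 0.06933838669199027 2.7637691922968592
top [217. 203.] 3 [0.571  0.1972] 0.0589112932891722 0.1789671042952316
top [276.6154 211.6154] 13 [0.551  0.0693] 0.07052213324866492 -3.0060075003902806
axis,phi0,top-offset [ 0.5616  0.139   0.1307 -0.0018 -0.0027] rms 0.002923889600680579
```

Request:
carry_out([
  [0.5,-0.7,0,0.1],
  [1.2,-1.6,0,0.3],
  [2,-2.7,0,0.5],
  [2.8,-3.8,0,0.7],
  [3.5,-4.9,0,0.9],
  [4.3,-6,0,1.1],
  [5.1,-7,0,1.3],
  [5.8,-8,0,1.5],
  [6.4,-8.8,0,1.55],
  [6.7,-9.25,0,1.55],
], claw=1, force=20)

```text
t: 2.25
eef_pos: [0.5305, 0.1815, 0.2267]
ee_rot: [-3.142, -0.0, -0.131]
force: [0.0, -0.8, -0.4]
width: 0.001
gripper_force: 0.0
```

Request:
carry_out([
  [0,0.04,-0.4,0],
  [0,0.04,-0.9,0],
  [0,0.04,-1.4,0],
  [0,0.04,-1.9,0],
  [0,0.04,-2.3,0],
  [0,0.04,-2.6,0],
  [0,0.04,-2.8,0],
  [0,0.04,-2.9,0],
  [0,0.04,-2.92,0],
  [0,0.04,-2.92,0],
])

```text
t: 3.5
eef_pos: [0.5295, 0.1861, 0.081]
ee_rot: [-3.141, -0.001, -0.129]
force: [-0.5, 0.7, 0.0]
width: 0.0002
gripper_force: 0.0
```

Run:
```python
from h import *
p=arm.grab_frame("scene"); s=arm.get_state(); print(s["eef_pos"],s["force"],s["ee_rot"])
cv2.imwrite("pics/s1.png",cv2.resize(p["pixels"][110:270,200:420,::-1],None,fx=3.5,fy=3.5))
```

```text
[0.52948865 0.18613044 0.08108219] [-0.77271351 -0.45476867  0.40125652] [-3.14101066e+00 -6.86186950e-04 -1.29439559e-01]
```

View pics/s1.png

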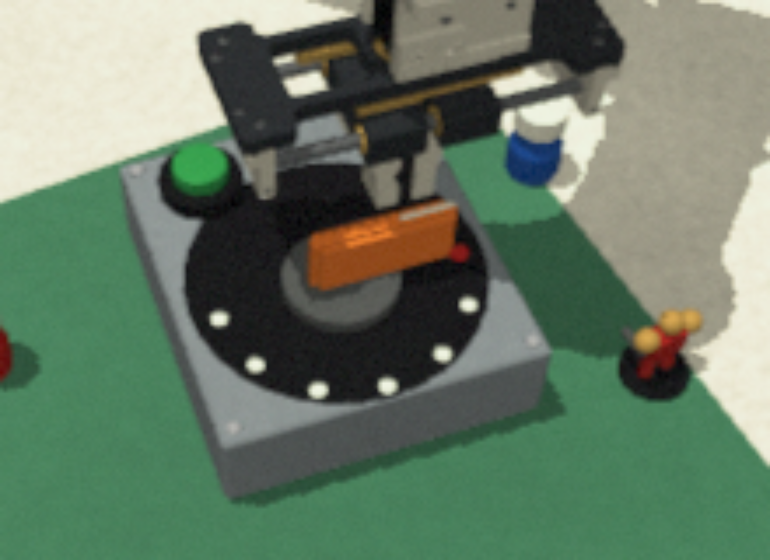

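```bash
cat > plan.py <<'E'
from h import *
A=np.array([.5602,.1373]); F0=.13
def pose(s,off=.0165,r=.042):
    f=F0+s; d=np.array([np.sin(f),np.cos(f)]); t=np.array([np.cos(f),-np.sin(f)])
    return np.array([*(A+r*d-off*t),-f])
def rows(base,ss):
    out=[]
    for s in ss:
        q=pose(*np.atleast_1d(s))-base; out.append([round(q[0]/.05,2),round(q[1]/.05,2),0,round(np.degrees(q[2])/6,1)])
    end=base+np.array([out[-1][0]*.05,out[-1][1]*.05,np.radians(out[-1][3]*6)])
    print(out); return end
E
python3 - <<'E'
from plan import *
b=np.array([.5292,.1859,-.1295])
b=rows(b,[(0,.03),(0,.024),(0,.019),(0,.0165),.07,.14,.21,.28,.34,.4]);
for e in(.92,1.45,1.95):
    b=rows(b,list(np.linspace(b[2]*-1-F0,e,10)[1:])+[e])
E
```

```text
[[np.float64(0.13), np.float64(-0.06), 0, np.float64(-0.0)], [np.float64(0.25), np.float64(-0.08), 0, np.float64(-0.0)], [np.float64(0.35), np.float64(-0.09), 0, np.float64(-0.0)], [np.float64(0.4), np.float64(-0.1), 0, np.float64(-0.0)], [np.float64(0.46), np.float64(-0.08), 0, np.float64(-0.7)], [np.float64(0.53), np.float64(-0.07), 0, np.float64(-1.3)], [np.float64(0.59), np.float64(-0.07), 0, np.float64(-2.0)], [np.float64(0.65), np.float64(-0.07), 0, np.float64(-2.7)], [np.float64(0.71), np.float64(-0.07), 0, np.float64(-3.3)], [np.float64(0.76), np.float64(-0.08), 0, np.float64(-3.8)]]
[[np.float64(0.05), np.float64(-0.01), 0, np.float64(-0.6)], [np.float64(0.1), np.float64(-0.02), 0, np.float64(-1.1)], [np.float64(0.15), np.float64(-0.04), 0, np.float64(-1.7)], [np.float64(0.2), np.float64(-0.06), 0, np.float64(-2.2)], [np.float64(0.25), np.float64(-0.08), 0, np.float64(-2.8)], [np.float64(0.29), np.float64(-0.1), 0, np.float64(-3.3)], [np.float64(0.34), np.float64(-0.13), 0, np.float64(-3.9)], [np.float64(0.38), np.float64(-0.16), 0, np.float64(-4.4)], [np.float64(0.42), np.f
[... 596 characters left out ...]
 np.float64(-0.38), 0, np.float64(-5.1)], [np.float64(0.28), np.float64(-0.38), 0, np.float64(-5.1)]]
[[np.float64(0.02), np.float64(-0.05), 0, np.float64(-0.5)], [np.float64(0.03), np.float64(-0.1), 0, np.float64(-1.1)], [np.float64(0.05), np.float64(-0.15), 0, np.float64(-1.6)], [np.float64(0.05), np.float64(-0.2), 0, np.float64(-2.1)], [np.float64(0.06), np.float64(-0.25), 0, np.float64(-2.6)], [np.float64(0.06), np.float64(-0.29), 0, np.float64(-3.2)], [np.float64(0.06), np.float64(-0.34), 0, np.float64(-3.7)], [np.float64(0.06), np.float64(-0.39), 0, np.float64(-4.2)], [np.float64(0.05), np.float64(-0.44), 0, np.float64(-4.7)], [np.float64(0.05), np.float64(-0.44), 0, np.float64(-4.7)]]
```

Request:
carry_out([
  [0.13,-0.06,0,0],
  [0.25,-0.08,0,0],
  [0.35,-0.09,0,0],
  [0.4,-0.1,0,0],
  [0.46,-0.08,0,-0.7],
  [0.53,-0.07,0,-1.3],
  [0.59,-0.07,0,-2.0],
  [0.65,-0.07,0,-2.7],
  [0.71,-0.07,0,-3.3],
  [0.76,-0.08,0,-3.8],
])

```text
t: 4.8
eef_pos: [0.5675, 0.1819, 0.0805]
ee_rot: [3.141, 0.0, -0.529]
force: [-0.9, 0.3, 0.2]
width: 0.0004
gripper_force: 0.0
```

```bash
cat > look.py <<'E'
from plan import *
import sys
p={n:arm.grab_frame(n) for n in("scene","top")}; s=arm.get_state(); print(s["t"],s["eef_pos"],s["force"],s["ee_rot"][2])
for n,z in(("scene",.086),("top",.086)):
    for q in("lever_tip","lever_push"):
        for m in arm.mark_of(p[n],q)[:1]:
            d=plane(p[n],m["uv"],z)[:2]-A; print(n,q,round(m["conf"],2),"r",np.linalg.norm(d).round(4),"sel",(np.arctan2(d[0],d[1])-F0).round(3))
im=p["scene"]["pixels"]
cv2.imwrite(f"pics/{sys.argv[1]}.png",cv2.resize(im[110:270,200:420,::-1],None,fx=3.5,fy=3.5))
E
python3 look.py c1
```

```text
4.9 [0.56750673 0.1818261  0.08043808] [-0.56803971  0.31475032 -0.69341967] -0.5282115826432401
scene lever_tip 0.8 r 0.0585 sel 0.441
scene lever_push 0.89 r 0.0399 sel 0.544
top lever_push 0.55 r 0.0401 sel 0.56
```

View pics/c1.png

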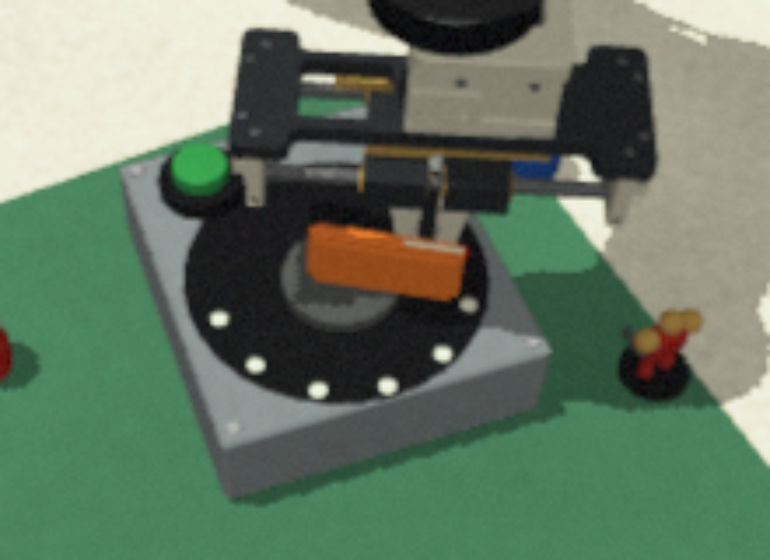

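The lever now points at white dot 1 (crop (468,303)) and the finger force is about zero, so that is one click. Next is click 2.

Request:
carry_out([
  [0.05,-0.01,0,-0.6],
  [0.1,-0.02,0,-1.1],
  [0.15,-0.04,0,-1.7],
  [0.2,-0.06,0,-2.2],
  [0.25,-0.08,0,-2.8],
  [0.29,-0.1,0,-3.3],
  [0.34,-0.13,0,-3.9],
  [0.38,-0.16,0,-4.4],
  [0.42,-0.19,0,-5],
  [0.42,-0.19,0,-5],
])

```text
t: 6.35
eef_pos: [0.5882, 0.1724, 0.0805]
ee_rot: [3.142, -0.0, -1.05]
force: [-0.4, -0.5, -0.0]
width: 0.0003
gripper_force: 0.0
```

```bash
python3 look.py c2
```

```text
6.45 [0.58809638 0.17247568 0.0805672 ] [ 0.14484233 -0.22270227  0.27274967] -1.049285764733144
scene lever_tip 0.61 r 0.0606 sel 1.016
scene lever_push 0.81 r 0.0419 sel 1.222
top lever_push 0.55 r 0.0399 sel 1.097
```

Click 2 is done, with the selector at about 1.05.

Request:
carry_out([
  [0.05,-0.03,0,-0.6],
  [0.08,-0.07,0,-1.1],
  [0.12,-0.11,0,-1.7],
  [0.15,-0.15,0,-2.2],
  [0.18,-0.19,0,-2.8],
  [0.21,-0.24,0,-3.4],
  [0.24,-0.28,0,-3.9],
  [0.26,-0.33,0,-4.5],
  [0.28,-0.38,0,-5.1],
  [0.28,-0.38,0,-5.1],
])

```text
t: 7.9
eef_pos: [0.6022, 0.1534, 0.0805]
ee_rot: [3.142, -0.0, -1.584]
force: [0.0, 0.1, -0.9]
width: 0.0003
gripper_force: 0.0
```

```bash
python3 look.py c3
```

```text
8.0 [0.60215268 0.15347775 0.08055607] [ 0.12383753 -0.25572002  0.17721615] -1.5834603715847342
scene lever_tip 0.57 r 0.0403 sel 1.541
scene lever_push 0.76 r 0.0387 sel 1.539
top lever_push 0.8 r 0.0441 sel 1.634
```

View pics/c3.png

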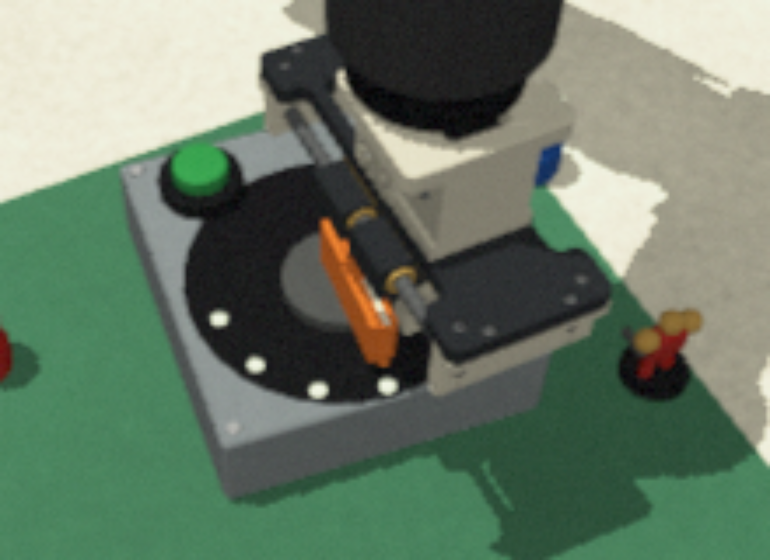

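The lever points at white dot 3 (crop (388,386)), and dots 4 to 6 are free. The last click stops the finger at 1.95 rad.

Request:
carry_out([
  [0.02,-0.05,0,-0.5],
  [0.03,-0.1,0,-1.1],
  [0.05,-0.15,0,-1.6],
  [0.05,-0.2,0,-2.1],
  [0.06,-0.25,0,-2.6],
  [0.06,-0.29,0,-3.2],
  [0.06,-0.34,0,-3.7],
  [0.06,-0.39,0,-4.2],
  [0.05,-0.44,0,-4.7],
  [0.05,-0.44,0,-4.7],
])

```text
t: 9.45
eef_pos: [0.6047, 0.1314, 0.0806]
ee_rot: [3.142, 0.0, -2.077]
force: [-0.4, 0.9, -0.2]
width: 0.0002
gripper_force: 0.0
```

```bash
python3 look.py c4
```

```text
9.55 [0.60471804 0.13153884 0.08057743] [-1.0403979   0.55177104  1.248668  ] -2.075811770280665
scene lever_push 0.38 r 0.0431 sel 2.14
top lever_push 0.86 r 0.0449 sel 2.096
```

View pics/c4.png

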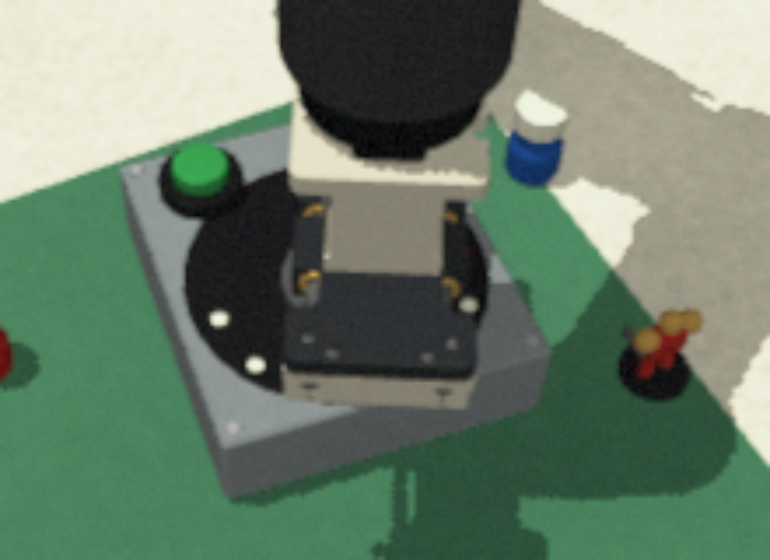

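Request:
carry_out([
  [0.1,0.15,0,0],
  [0.2,0.35,0,0],
  [0.2,0.35,0.2,0],
  [0.2,0.35,0.6,0],
  [0.2,0.35,1.1,0],
  [0.0,0.35,1.6,0.5],
  [-0.5,0.4,1.9,1.5],
  [-1.2,0.6,2,3],
  [-2.2,0.9,2,4.5],
  [-3,1.2,2,6],
])

```text
t: 11.0
eef_pos: [0.4532, 0.1915, 0.1813]
ee_rot: [-3.141, 0.001, -1.444]
force: [-0.6, 1.1, 0.8]
width: 0.0002
gripper_force: 0.0
```

```bash
python3 look.py c5
python3 - <<'E'
from plan import *
ps={n:arm.grab_frame(n) for n in("scene","top")}
for n,p in ps.items():
    for q in("start_top","start"):
        for m in arm.mark_of(p,q)[:1]: print(n,q,m["uv"],m["conf"],plane(p,m["uv"],.078))
    g=arm.regions_of(p,"start")
    if g: print(n,g[0]["uv"],g[0]["conf"],g[0]["pixels"].sum(),plane(p,g[0]["uv"],.076))
    im=p["pixels"].astype(int); y,x=np.where((im[...,1]>100)&(im[...,0]<60)&(im[...,2]<100)); print("green",x.mean(),y.mean(),len(x),plane(p,(x.mean(),y.mean()),.078)) if len(x) else 0
E
```

```text
11.1 [0.45190716 0.19200824 0.18176015] [0.8241562  0.27315226 0.98415871] -1.4425573384758634
scene lever_tip 0.86 r 0.0618 sel 2.105
scene lever_push 0.92 r 0.0431 sel 2.115
top lever_tip 0.64 r 0.0648 sel 2.056
top lever_push 0.94 r 0.0438 sel 2.103
scene start_top [258.0, 157.0] 0.61 [0.46460717 0.10095066 0.078     ]Traceback (most recent call last):
  File "<stdin>", line 5, in <module>
ValueError: it knows: box, lever_push, lever_tip, miniature, paint_blue, paint_red, selector_axis, start_top
```

View pics/c5.png

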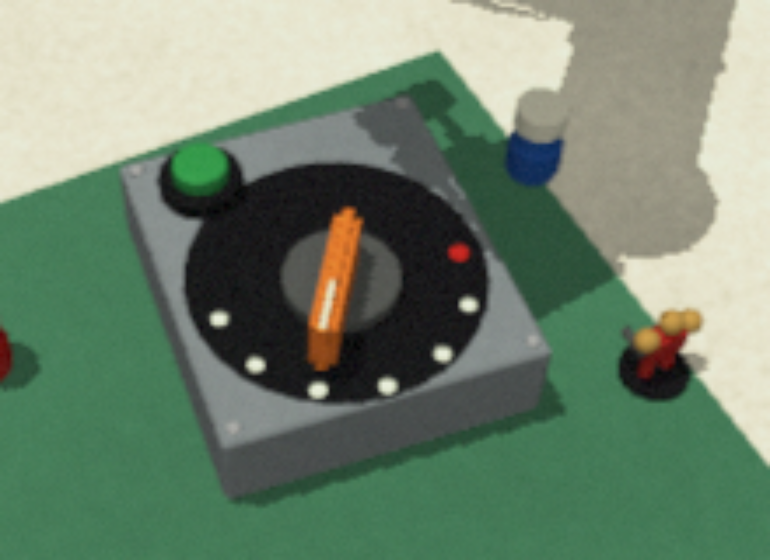

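The lever rests at dot 4 (crop (318,390)), about 2.1 rad, and the pots and miniature are in place. The button is free at crop (200,168), so I'll move the shut fingers above it.

Request:
carry_out([
  [0.05,-0.3,0,0],
  [0.1,-0.8,0,0],
  [0.15,-1.3,0,0],
  [0.17,-1.7,-0.2,0],
  [0.17,-1.83,-0.6,0],
  [0.17,-1.83,-1.0,0],
  [0.17,-1.83,-1.4,0],
  [0.17,-1.83,-1.7,0],
  [0.17,-1.83,-1.8,0],
  [0.17,-1.83,-1.8,0],
])

```text
t: 12.7
eef_pos: [0.4633, 0.0994, 0.0905]
ee_rot: [3.141, -0.0, -1.45]
force: [0.4, -0.1, 0.1]
width: 0.0001
gripper_force: 0.0
```

```bash
python3 look.py c6
```

```text
12.8 [0.46360276 0.09988274 0.09107625] [ 0.06119068 -0.47342447 -0.6573664 ] -1.4491217033066102
scene lever_tip 0.89 r 0.0607 sel 2.025
scene lever_push 0.78 r 0.0403 sel 2.211
top lever_tip 0.59 r 0.0636 sel 2.11
top lever_push 0.91 r 0.04 sel 2.199
```

View pics/c6.png

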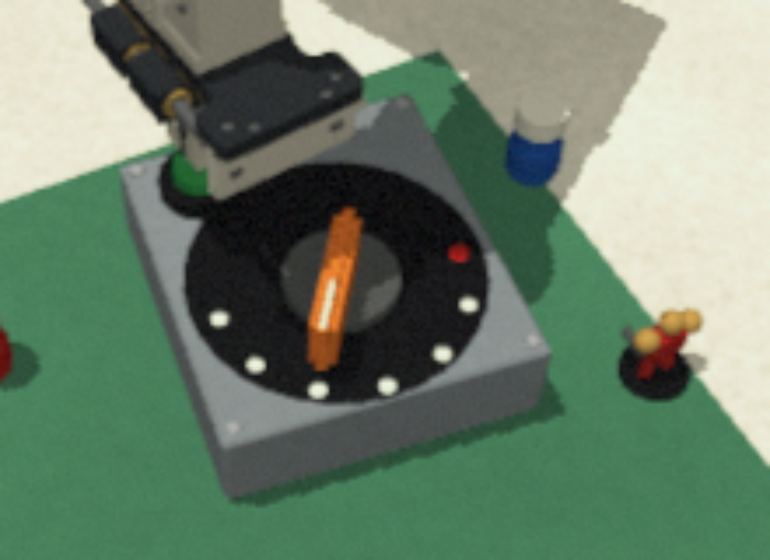

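Request:
carry_out([
  [0,0,-0.08,0],
  [0,0,-0.16,0],
  [0,0,-0.2,0],
  [0,0,-0.23,0],
  [0,0,-0.26,0],
  [0,0,-0.28,0],
  [0,0,-0.3,0],
  [0,0,-0.32,0],
  [0,0,-0.32,0],
  [0,0,-0.32,0],
])

```text
t: 14.25
eef_pos: [0.4633, 0.1, 0.076]
ee_rot: [-3.141, 0.0, -1.448]
force: [-7.8, 0.2, 20.3]
width: 0.0006
gripper_force: 10.7
```

Request:
carry_out([
  [0,0,0.03,0],
  [0,0,0.06,0],
  [0,0,0.06,0],
  [0,0,0.06,0],
  [0,0,0.06,0],
  [0,0,0.06,0],
  [0,0,0.06,0],
  [0,0,0.06,0],
  [0,0,0.06,0],
  [0,0,0.06,0],
])

```text
t: 15.5
eef_pos: [0.4632, 0.1, 0.0776]
ee_rot: [-3.142, 0.0, -1.449]
force: [-2.0, 2.5, 4.2]
width: 0.0002
gripper_force: 2.0
```

Run:
```python
from h import *
F=[];Z=[]
for i in range(6): arm.grab_frame("scene"); s=arm.get_state(); F.append(s["force"]);Z.append(s["eef_pos"][2])
print(np.mean(F,0),np.mean(Z))
```

```text
[-1.93726021  1.06045142  4.1628256 ] 0.07755670706067738
```

The force is 4.2 N at 0.0776, on the spring's slope, and there was a hard stop at 0.076. So the button was fully down. Retreating now.

Request:
carry_out([
  [0,0,0.06,0],
  [0,0,0.15,0],
  [0,0,0.4,0],
  [0,0,0.8,0],
  [0,0,1.3,0],
  [0,0,1.8,0],
  [0,0,2.2,0],
  [0,0,2.4,0],
  [0,0,2.4,0],
  [0,0,2.4,0],
])

```text
t: 17.05
eef_pos: [0.4627, 0.0997, 0.1968]
ee_rot: [3.14, -0.0, -1.449]
force: [0.2, 0.6, 0.1]
width: 0.0004
gripper_force: 0.0
```

```bash
python3 look.py c7
```

```text
17.15 [0.46274608 0.09969826 0.19672293] [-0.05166652 -0.74505199 -0.04890771] -1.449008786227872
scene lever_tip 0.71 r 0.059 sel 2.163
scene lever_push 0.57 r 0.0415 sel 2.063
top lever_tip 0.57 r 0.0663 sel 2.185
top lever_push 0.64 r 0.0366 sel 2.216
```

View pics/c7.png

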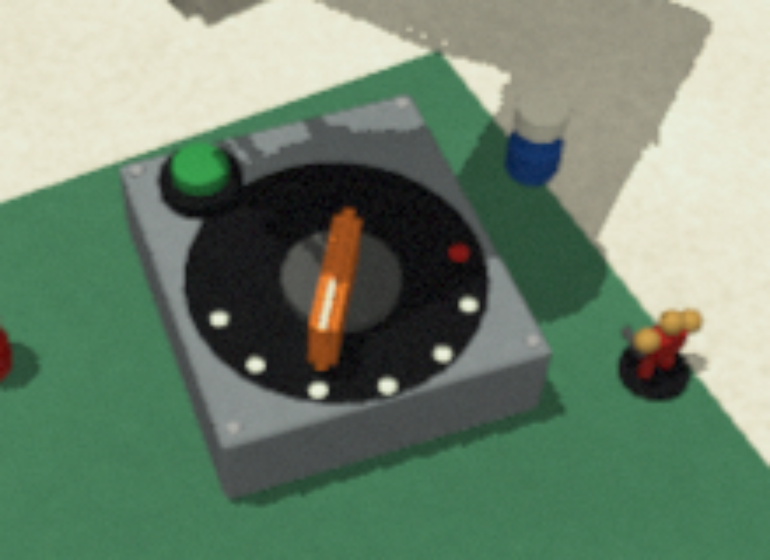

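The lever is still at dot 4 (318,390), the button is back up at (200,168), and nothing else has moved.

```bash
python3 -c "
from station import arm; print(arm.job_done())"
```

```text
the job is handed in; nothing more can be done
None
```

The job is handed in (no verdict was returned): the selector rests at speed 4 after four clicks, the start button was pushed fully down and came back up, and the pots and miniature were left where they stood.

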